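Pack the drum microphones into their case

TASK

The drum session is over: pack the drum kit's four microphones into the open case - the fat kick mic, the long snare mic, the short stubby tom mic and the thin pencil mic - each lying flat in the moulded pocket made to its size, either end forward. Set them down gently rather than dropping them. The singer's ball-headed microphone and the tube shaker do not belong in the case: leave both where they lie.

Things in the scene. Friction and masses are not known exactly. Their poses are not given: they have to be found in the camera images.
- kick_mic: Kick mic: fat dark grey bullet 118 mm long, domed light grille at one end, lying on its side. Barrel 58 in diameter from 22 behind to 46 ahead of the origin, tail 27; 0.42 kg. Grip across the barrel 8 ahead of the origin. Origin on the axis at mid-length; x along it to the grille, level; it may be rolled about x. Axis 29 above its support.
- snare_mic: Snare mic: long straight dark grey barrel 146 mm long with light grille cap, lying on its side; 31 in diameter at head and tail ring, 28 at the middle; 0.28 kg. Grip across the middle. Origin on the axis at mid-length; x along it to the grille, level; it may be rolled about x. Axis 15.5 above its support.
- tom_mic: Tom mic: short stubby dark grey body 78 mm long with light grille, lying on its side. Head 40 in diameter from 14 behind to 34 ahead of the origin, tail 25; 0.2 kg. Grip across the head 8 ahead of the origin. Origin on the axis at mid-length; x along it to the grille, level; it may be rolled about x. Axis 20 above its support.
- pencil_mic: Pencil mic: thin plain dark grey rod 128 mm long, 21 in diameter throughout, light grille at one end, lying on its side; 0.14 kg. Grip across the middle. Origin on the axis at mid-length; x along it to the grille, level; it may be rolled about x. Axis 10.5 above its support.
- vocal_mic: Look-alike, stays: the singer's hand mic, 165 mm long, with a round ball grille 51 in diameter and a tapering dark grey handle, lying on the table. Origin on its axis near mid-length, x towards the ball.
- tube_shaker: Look-alike, stays: hand percussion, a light grey tube 144 mm long and 45 in diameter, both ends domed alike with a black ring, lying on the table. Origin at its centre, x along the tube.
- kick_pocket: Case insert for the kick mic: the widest pocket, 132 mm long, 72 wide, 12 deep. Fixed, moulded grey, open above. Origin at the centre of the pocket's level floor, x along its length, z up. The floor is 35 above the table; the black, aluminium-edged case round the inserts is 342 wide, 186 deep, its rim 50 high.
- snare_pocket: Case insert for the snare mic: the longest pocket, 160 mm long, 45 wide, 12 deep. Fixed, moulded grey, open above. Origin at the centre of the pocket's level floor, x along its length, z up. In every insert both side walls are cut away to floor level over the middle 60 of the length, as finger room.
- tom_pocket: Case insert for the tom mic: the shortest pocket, 92 mm long, 54 wide, 12 deep. Fixed, moulded grey, open above. Origin at the centre of the pocket's level floor, x along its length, z up. The four inserts lie side by side in any order, 83 apart; each is 176 long and 81.5 wide.
- pencil_pocket: Case insert for the pencil mic: the narrowest pocket, 142 mm long, 35 wide, 12 deep. Fixed, moulded grey, open above. Origin at the centre of the pocket's level floor, x along its length, z up. Floor height, finger room and size as the other inserts. Beyond the case its lid lies folded open flat, 50 high.
There are look-alikes about, which are no part of the job. Leave any blue look-alike of the snare_mic alone.

How it is judged:
At the end, for the whole second after the job is handed in: Each drum mic lies at rest, released, in its own pocket (centre within 12 mm of the pocket's centre in length and width, at most 5 mm above lying on its floor, axis within 0.2 rad, either way round); vocal mic and shaker within 25 mm of where they lay (x of kick_mic in the frame of kick_pocket between -0.012 and 0.012 m and y of kick_mic in the frame of kick_pocket between -0.012 and 0.012 m and z of kick_mic in the frame of kick_pocket below 0.034 m and angle between the x axis of kick_mic and the x axis of kick_pocket, either way round below 0.2 rad and linear speed of each of kick_mic, snare_mic, tom_mic, pencil_mic below 0.02 m/s and angular speed of each of kick_mic, snare_mic, tom_mic, pencil_mic below 0.3 rad/s and x of snare_mic in the frame of snare_pocket between -0.012 and 0.012 m and y of snare_mic in the frame of snare_pocket between -0.012 and 0.012 m and z of snare_mic in the frame of snare_pocket below 0.0205 m and angle between the x axis of snare_mic and the x axis of snare_pocket, either way round below 0.2 rad and x of tom_mic in the frame of tom_pocket between -0.012 and 0.012 m and y of tom_mic in the frame of tom_pocket between -0.012 and 0.012 m and z of tom_mic in the frame of tom_pocket below 0.025 m and angle between the x axis of tom_mic and the x axis of tom_pocket, either way round below 0.2 rad and x of pencil_mic in the frame of pencil_pocket between -0.012 and 0.012 m and y of pencil_mic in the frame of pencil_pocket between -0.012 and 0.012 m and z of pencil_mic in the frame of pencil_pocket below 0.0155 m and angle between the x axis of pencil_mic and the x axis of pencil_pocket, either way round below 0.2 rad and distance of each of vocal_mic, tube_shaker from where it was at the start of the episode below 0.025 m); the robot touches nothing.
It fails at once if the vocal mic or the tube shaker, which do not belong in the case, is shifted by more than 25 mm (distance of any of vocal_mic, tube_shaker from where it was at the start of the episode above 0.025 m).
It fails at once if a drum mic is let go and falls faster than 0.8 m/s (a drop of more than about 30 mm) ((contact force between the fingers and kick_mic below 0.05 N and linear speed of kick_mic above 0.8 m/s) or (contact force between the fingers and snare_mic below 0.05 N and linear speed of snare_mic above 0.8 m/s) or (contact force between the fingers and tom_mic below 0.05 N and linear speed of tom_mic above 0.8 m/s) or (contact force between the fingers and pencil_mic below 0.05 N and linear speed of pencil_mic above 0.8 m/s)).
It also fails if it takes over 106 s, if anything falls off the work surface, if the arm or the gripper's body presses on something with over 40 N, if the wrist force passes 120 N, or if a joint passes its speed limit or range.

ROBOT

A 6-joint arm with a two-finger parallel gripper is mounted at the origin on the work surface. World frame = base frame: x ahead of the robot, y to its left, z up, the work surface at z = 0. Lengths are in m, angles in rad, forces in N, time in s.
With the tool pointing down it reaches from about 0.3 to 0.775 m from the base axis. Payload 14.6 kg.
Tool frame: the origin (TCP) lies midway between the tips of the shut fingers; the grasp point (between the pads) lies 19 mm behind it; z points along the fingers, y is the line along which they close (so a half turn about z gives the same grasp; the last joint's range is limited). The gripper opens to 94 mm and grips with 3 to 60 N. Pads are 16 mm wide; open, the fingers measure 119 mm over their backs; the gripper's body (75 mm by 177 mm) begins 78 mm behind the grasp point.
Start: joints at [-0.067, 0.3, 1.521, -0, 1.321, -0.067], TCP at [0.55, -0, 0.205] pointing down, gripper open.
Joint ranges: [-3.03, 3.03], [-0.79, 2.21], [0.23, 2.52], [-1.04, 4.18], [0, 3.07], [-2.55, 2.55]. Speed limits (rad/s): [2.22, 2.22, 2.57, 3.14, 3.14, 3.14].

INTERFACE

Orientations are given as [roll, pitch, yaw] about the fixed x, y, z axes, in that order (R = Rz(yaw) Ry(pitch) Rx(roll)).
In Python, from station import ctrl gives the robot as it stands. The module is installed in compiled form; this text tells all that it offers.
- The arm moves only by the tool servo_tool, never from a script. Its argument "plan" is a list of rows, each a list of 7 numbers: the opening in per cent of the stroke, from 0 (shut) to 100 (fully open), then the shift along the tool's x, y, z in m, then the turn, a rotation vector about the tool's x, y, z in rad. A call has exactly 8 rows; each row shifts and turns the commanded pose from where the row before left it, along the tool's axes as they then stand; what a row does not reach is not made up. A row lasts 1/8 s, in which the tool goes at most 62.5 mm and 10.7 degrees, less where a joint would pass 70% of its speed; a pose out of reach is approached as far as the arm can. A call with a gripper value outside its range is refused whole. The fingers move at their own pace and stop on an object; "force" is the grip in N (left out, the last holds). Time passes only in rows, so rows that do not move let the fingers close, or fill a call up. It gives the time, the measured TCP pose, the force, the opening and the grip force at its end, in the units of the state.
- ctrl.get_obs(): the state, without advancing time (a new reading comes with each control period).
- ctrl.camera(name): name is "scene" or "side" or "wrist"; returns a dict with "pixels" (400x640x3 uint8, red, green, blue), "z_map" (400x640 float32, m along the optical axis (not along the pixel's ray), 0 where there is no reading), "mtx" (3x3 intrinsics, pixels), "pose" (4x4, takes a point from camera to world coordinates). Camera axes: x right, y up, looking along -z (the intrinsics and any distortion apply to the point x, -y, -z); pixel columns grow to the right and rows downward; lengths in m; the calibration is good to about 2 mm. A picture is of the moment at which its call begins.
- ctrl.hand_in(): hands the job in; it is judged then, once.
The state is a dict: "time_s": time; "qpos": joint angles; "joint_vel": joint speeds; "tau": joint torques, N m; "ee_pos": TCP position; "eef_rot": TCP orientation; "force": force on the tool from outside, world axes, zero at the start; "moment": the same for the moment, N m; "grip_width": finger opening in m; "grip_force": force on a finger pad.
Only numpy, scipy, OpenCV 4.12 (cv2) and the standard library are available. Lean on these libraries where they do the work, as an engineer would, in place of code of your own. Each camera call takes 0.05 s, during which the arm holds its last target. There are 200 camera calls.

## Working session

There is one attempt and no reset: what is moved stays moved. The work goes in short steps, Python scripts to look and compute and a tool call to move; the robot and the scene stay as the last step left them, time stands still between calls to the robot, and variables do not carry over. Pictures are saved under pics/ and viewed, at most 14 in all, crops included, and the job is handed in when it is done.

Besides the shell and the picture viewer there is one more tool, called after ">>>" as name([rows], argument=value, ...), one row to a line, values as JSON. servo_tool: Moves the arm, as the interface text tells. Its arguments: {"type":"object","properties":{"plan":{"type":"array","items":{"type":"array","items":{"type":"number"}}},"force":{"type":"number"}},"required":["plan"]}

```bash
mkdir -p pics; cat > h.py <<'E'
import numpy as np, cv2
from station import ctrl
def shot(name,fn):
    c=ctrl.camera(name); cv2.imwrite('pics/'+fn+'.png',c['pixels'][:,:,::-1]); np.savez('pics/'+fn+'.npz',**c); return c
def world(c):
    K=c['mtx'];z=c['z_map'];v,u=np.mgrid[0:400,0:640]
    p=np.stack([(u-K[0,2])/K[0,0]*z,-(v-K[1,2])/K[1,1]*z,-z,np.ones_like(z)],-1)
    return (p@c['pose'].T)[...,:3]
E
python3 - <<'E'
from h import *
print(ctrl.get_obs())
for n in ['scene','side','wrist']:
    c=shot(n,n+'0');print(n,c['pose'].round(3).tolist(),c['mtx'].round(1).tolist())
E
```

```text
{'time_s': 0.0, 'qpos': array([-6.65895360e-02,  3.00471080e-01,  1.52158168e+00, -1.80239012e-05,
        1.32071350e+00, -6.65692309e-02]), 'joint_vel': array([ 0.00137524, -0.00075083, -0.00019618,  0.00063858,  0.00062225,
       -0.00070635]), 'tau': array([-1.53750298e-03, -5.31805658e+01, -3.52735734e+01,  7.07558286e-02,
        2.43994006e-02, -4.79655944e-05]), 'ee_pos': array([5.49732618e-01, 1.59163274e-05, 2.04886095e-01]), 'eef_rot': array([-3.14042049e+00, -6.06486817e-05,  1.57078046e+00]), 'force': array([0.01321484, 0.10615002, 0.89531418]), 'moment': array([ 0.02520933, -0.03477489,  0.00914226]), 'grip_force': 0.0, 'grip_width': 0.09431345242830551}
scene [[-0.134, -0.621, 0.773, 1.127], [0.991, -0.084, 0.104, 0.108], [0.0, 0.78, 0.626, 0.67], [0.0, 0.0, 0.0, 1.0]] [[394.8, 0.0, 314.1], [0.0, 394.8, 203.6], [0.0, 0.0, 1.0]]
side [[-0.969, 0.143, -0.202, 0.157], [-0.247, -0.606, 0.756, 0.99], [-0.014, 0.782, 0.623, 0.878], [0.0, 0.0, 0.0, 1.0]] [[471.9, 0.0, 314.9], [0.0, 471.9, 199.5], [0.0, 0.0, 1.0]]
wrist [[1.0, -0.0, 0.002, 0.55], [-0.0, 0.968, 0.249, 0.071], [-0.002, -0.249, 0.968, 0.385], [0.0, 0.0, 0.0, 1.0]] [[313.5, 0.0, 321.8], [0.0, 313.5, 196.4], [0.0, 0.0, 1.0]]
```

View pics/scene0.png

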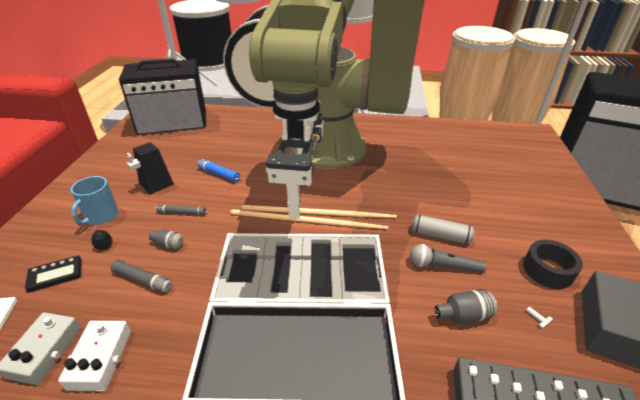

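View pics/side0.png

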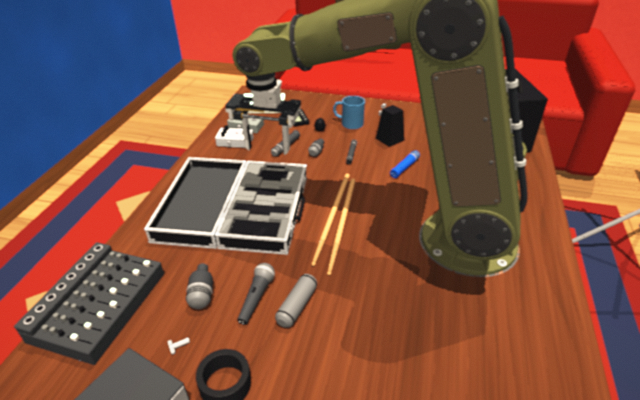

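View pics/wrist0.png

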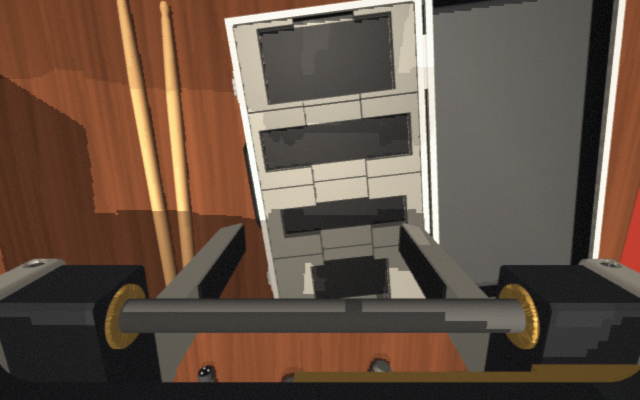

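The scene picture shows these things:
- **Mics to pack:** pencil at (181,210), tom at (166,239), snare at (142,276, light grille cap, dark grey) and kick at (468,308).
- **To leave:** the blue look-alike at (218,170), the vocal mic at (447,260) and the shaker at (442,230).
- **Pockets, left to right:** tom, pencil, snare, kick. The wrist view agrees.

Next I measure from depth.

```bash
cat > m.py <<'E'
from h import *
def blob(P,u,v,zmin=.006,r=60):
    m=((P[...,2]>zmin)&(P[...,2]<.12)).astype(np.uint8)
    # split at spatial jumps
    n,L=cv2.connectedComponents(m,connectivity=4)
    return L==L[v,u]
def fit(Q):
    (c,s,a)=cv2.minAreaRect((Q[:,:2]*1000).astype(np.float32)); 
    if s[0]<s[1]: s=s[::-1]; a+=90
    return np.round(c,1),np.round(s,1),round((a+90)%180-90,1),'zmax %.1f'%(1000*np.percentile(Q[:,2],98))
E
python3 - <<'E'
from m import *
cs=dict(np.load('pics/scene0.npz'));P=world(cs)
print('table',np.round(P[[330,300],[250//1,180],2],4),np.median(P[285:300,100:110,2]))
for n,u,v in [('pencil',181,210),('tom',166,239),('snare',142,276),('kick',468,308),('vocal',447,260),('shaker',442,230),('blue',218,170)]:
    m=blob(P,u,v);print(n,fit(P[m]),m.sum())
cw=dict(np.load('pics/wrist0.npz'));W=world(cw)
for n,u,v in [('kickp',330,60),('snarep',340,140),('pencilp',345,215),('tomp',350,275)]:
    z=W[...,2];m=((abs(z-z[v,u])<.004)).astype(np.uint8)
    k,L=cv2.connectedComponents(m,connectivity=4);m=L==L[v,u];print(n,z[v,u],fit(W[m]),m.sum())
z=P[...,2]
for n,u,v in [('tomp',243,268),('pencilp',281,270),('snarep',321,270),('kickp',362,270)]:
    print(n,P[v,u].round(3))
E
```

```text
table [ 0.0192 -0.0008] 5.810507321446501e-05
pencil (array([ 387.9, -342.8]), array([130.6,  21. ]), -86.4, 'zmax 22.3') 371
tom (array([ 504.2, -329.9]), array([80.8, 38.4]), 79.5, 'zmax 40.8') 493
snare (array([ 616.9, -336.4]), array([148.3,  30.7]), 73.8, 'zmax 31.5') 873
kick (array([620.8, 335.6]), array([118. ,  54.9]), -74.5, 'zmax 59.7') 1563
vocal (array([485.9, 319.9]), array([163.2,  42.7]), -87.0, 'zmax 50.7') 1155
shaker (array([390.8, 319.2]), array([143.3,  36.4]), 78.7, 'zmax 47.1') 1129
blue (array([ 194. , -316.2]), array([177.1,  44.3]), 59.4, 'zmax 32.1') 419
kickp 0.03573630314565068 (array([554.9, 126.8]), array([133. ,  83.8]), 6.9, 'zmax 38.0') 10408
snarep 0.0368203890022451 (array([573.8, -34.5]), array([237.9, 160.7]), -83.3, 'zmax 38.0') 16923
pencilp 0.03575691373177958 (array([573.8, -34.5]), array([237.9, 160.7]), -83.3, 'zmax 37.8') 16842
tomp 0.03619100015386667 (array([573.8, -34.5]), array([237.9, 160.7]), -83.3, 'zmax 37.9') 16872
tomp [ 0.584 -0.118  0.037]
pencilp [ 0.577 -0.037  0.036]
snarep [0.567 0.047 0.037]
kickp [0.555 0.133 0.037]
```

```bash
python3 - <<'E'
from m import *
c0=np.array([.5549,.1268])
for src in ['wrist0','scene0']:
    c=dict(np.load(f'pics/{src}.npz'));P=world(c).reshape(-1,3)
    Q=P[abs(P[:,2]-.0365)<.0035][:,:2]
    for yaw in [6.,7.,8.]:
        t=np.radians(yaw);R=np.array([[np.cos(t),-np.sin(t)],[np.sin(t),np.cos(t)]])
        for i,(n,l,w) in enumerate([('kick',132,72),('snare',160,45),('pencil',142,35),('tom',92,54)]):
            o=c0+R@[0,-.083*i];q=(Q-o)@R*1000
            a=q[(abs(q[:,1])<w/2-5)&(abs(q[:,0])<l/2+6)][:,0]
            def ye(s):
                y=q[(q[:,0]*s>32)&(q[:,0]*s<l/2-3)&(abs(q[:,1])<w/2+5)][:,1]
                return np.percentile(y,[1,99]).round(1) if len(y)>20 else None
            print(src,yaw,n,np.percentile(a,[.5,99.5]).round(1) if len(a)>20 else None,ye(-1),ye(1))
E
```

```text
wrist0 6.0 kick [-66.   65.8] [-36.4  34.2] [-35.1  35.5]
wrist0 6.0 snare [-78.9  80.9] [-24.4  19.9] [-22.8  21.4]
wrist0 6.0 pencil [-68.8  73.1] [-19.6  12. ] [-18.2  13.3]
wrist0 6.0 tom [-42.6  49.2] [-24.3  19.1] [-29.5  26.7]
wrist0 7.0 kick [-66.1  65.8] [-35.5  35.1] [-35.8  34.7]
wrist0 7.0 snare [-80.4  79.5] [-23.4  20.9] [-23.8  20.5]
wrist0 7.0 pencil [-71.7  70.2] [-18.7  13. ] [-19.   12.5]
wrist0 7.0 tom [-47.   44.9] [-24.1  19.7] [-29.   19.3]
wrist0 8.0 kick [-66.   65.9] [-34.8  36. ] [-36.7  33.9]
wrist0 8.0 snare [-81.7  78.1] [-22.6  21.8] [-24.8  19.5]
wrist0 8.0 pencil [-74.6  67.3] [-18.1  14.6] [-19.9  11.7]
wrist0 8.0 tom [-51.2  40.5] [-23.8  29.6] [-29.5  18.3]
scene0 6.0 kick [-67.   56.4] [-37.3  37.3] [-31.2  38.8]
scene0 6.0 snare [-79.4  71.8] [-21.   23.9] [-19.4  25.5]
scene0 6.0 pencil [-70.3  64.2] [-15.7  17.4] [-14.6  18.8]
scene0 6.0 tom [-43.5  39.4] [-25.6  26.1] [-24.1  26.6]
scene0 7.0 kick [-67.1  56.6] [-36.4  38.1] [-32.  38.]
scene0 7.0 snare [-80.6  70.3] [-19.9  24.9] [-20.   24.5]
scene0 7.0 pencil [-73.2  61.3] [-15.2  18.4] [-15.2  18.1]
scene0 7.0 tom [-47.8  34.7] [-25.   27.9] [-24.9  25.8]
scene0 8.0 kick [-67.2  56.8] [-35.6  38.9] [-33.   37.2]
scene0 8.0 snare [-81.9  69. ] [-18.8  25.8] [-20.8  23.5]
scene0 8.0 pencil [-75.9  58.3] [-19.   19.5] [-15.9  17.4]
scene0 8.0 tom [-51.6  30.4] [-31.2  31.5] None
```

The case is yawed about 6.8°. Pocket centres come to kick (.555,.127), snare (.565,.0445), pencil (.575,-.038) and tom (.5845,-.120). I start with the snare mic, going above it first.

>>> servo_tool([
  [100, 0, 0, 0, 0, 0, 0.1415],
  [100, 0, 0, 0, 0, 0, 0.1415],
  [100, -0.0507, 0.0263, 0, 0, 0, 0],
  [100, -0.0507, 0.0263, 0, 0, 0, 0],
  [100, -0.0507, 0.0263, 0, 0, 0, 0],
  [100, -0.0507, 0.0263, 0, 0, 0, 0],
  [100, -0.0507, 0.0263, 0, 0, 0, 0],
  [100, -0.0507, 0.0263, 0, 0, 0, 0],
], force=20)

```text
time_s: 1.15
ee_pos: [0.6166, -0.338, 0.2052]
eef_rot: [-3.141, -0.0, 1.288]
force: [0.5, 0.3, 0.1]
grip_width: 0.094
grip_force: 0.0
```

```bash
cat >> m.py <<'E'
def go(x,y,z,deg):
    o=ctrl.get_obs();p=o['ee_pos'];psi=o['eef_rot'][2];t=np.radians(deg)
    d=np.array([x,y])-p[:2]
    print('t %.2f'%o['time_s'],p.round(4),o['eef_rot'].round(3),'turn z %.3f'%-((t-psi+np.pi)%(2*np.pi)-np.pi),'then dx %.4f dy %.4f dz %.4f'%(d@[np.cos(t),np.sin(t)],d@[np.sin(t),-np.cos(t)],p[2]-z),'grip',round(o['grip_width'],4),round(o['grip_force'],1))
def near(c,x,y,r=.1,zmin=.006,zmax=.1):
    P=world(c).reshape(-1,3);Q=P[(P[:,2]>zmin)&(P[:,2]<zmax)&(np.hypot(P[:,0]-x,P[:,1]-y)<r)];return fit(Q),len(Q)
E
python3 - <<'E'
from m import *
go(.617,-.3364,.008,73.8)
c=shot('wrist','w1');print(near(c,.617,-.336,.085))
E
```

```text
t 1.15 [ 0.6166 -0.338   0.2052] [-3.141 -0.     1.288] turn z -0.000 then dx 0.0016 dy -0.0000 dz 0.1972 grip 0.094 0.0
((array([ 615.5, -340.4]), array([145. ,  30.2]), 73.7, 'zmax 32.0'), 2924)
```

View pics/w1.png

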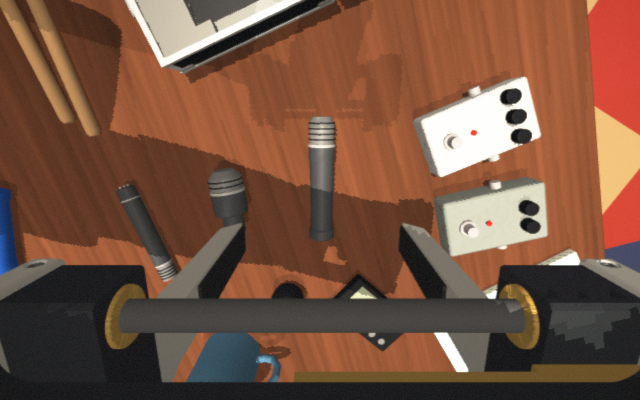

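The snare mic sits at (321,178), dark grey with a light grille, centred between the fingers. The blue look-alike lies away on the left edge. The tom mic is at (228,195) and the pencil at (148,232). I descend and grip.

>>> servo_tool([
  [100, 0, 0, 0.05, 0, 0, 0],
  [100, 0, 0, 0.05, 0, 0, 0],
  [100, 0, 0, 0.05, 0, 0, 0],
  [100, 0, 0, 0.047, 0, 0, 0],
  [100, 0, 0, 0, 0, 0, 0],
  [15, 0, 0, 0, 0, 0, 0],
  [15, 0, 0, 0, 0, 0, 0],
  [15, 0, 0, 0, 0, 0, 0],
])

```text
time_s: 2.2
ee_pos: [0.6169, -0.3363, 0.0095]
eef_rot: [3.14, 0.0, 1.288]
force: [-0.7, 0.8, -0.3]
grip_width: 0.0674
grip_force: 0.0
```

>>> servo_tool([
  [15, 0, 0, 0, 0, 0, 0],
  [15, 0, 0, 0, 0, 0, 0],
  [15, 0, 0, 0, 0, 0, 0],
  [15, 0, 0, -0.01, 0, 0, 0],
  [15, 0, 0, -0.03, 0, 0, 0],
  [15, 0, 0, -0.04, 0, 0, 0],
  [15, 0, 0, -0.04, 0, 0, 0],
  [15, 0, 0, 0, 0, 0, 0],
])

```text
time_s: 3.2
ee_pos: [0.6177, -0.3368, 0.1323]
eef_rot: [3.136, 0.002, 1.288]
force: [-0.4, 0.1, -3.7]
grip_width: 0.0258
grip_force: 19.1
```

```bash
python3 -c "
from m import *
go(.565,.0445,.043,6.8)"
```

```text
t 3.20 [ 0.6177 -0.3368  0.1323] [3.136e+00 2.000e-03 1.288e+00] turn z 1.169 then dx -0.0071 dy -0.3849 dz 0.0893 grip 0.0258 19.1
```

>>> servo_tool([
  [15, 0, 0, 0, 0, 0, 0.167],
  [15, 0, 0, 0, 0, 0, 0.167],
  [15, 0, 0, 0, 0, 0, 0.167],
  [15, 0, 0, 0, 0, 0, 0.167],
  [15, 0, 0, 0, 0, 0, 0.167],
  [15, 0, 0, 0, 0, 0, 0.167],
  [15, 0, 0, 0, 0, 0, 0.167],
  [15, -0.001, -0.05, 0, 0, 0, 0],
])

```text
time_s: 4.2
ee_pos: [0.6085, -0.2879, 0.1258]
eef_rot: [-3.14, 0.002, 0.113]
force: [0.6, 1.4, -3.2]
grip_width: 0.0258
grip_force: 19.1
```

>>> servo_tool([
  [15, -0.001, -0.05, 0, 0, 0, 0],
  [15, -0.001, -0.05, 0, 0, 0, 0],
  [15, -0.001, -0.05, 0, 0, 0, 0],
  [15, -0.001, -0.05, 0, 0, 0, 0],
  [15, -0.001, -0.05, 0, 0, 0, 0],
  [15, -0.001, -0.05, 0, 0, 0, 0],
  [15, 0, -0.035, 0, 0, 0, 0],
  [15, 0, 0, 0, 0, 0, 0],
])

```text
time_s: 5.2
ee_pos: [0.563, 0.0473, 0.1271]
eef_rot: [-3.141, 0.002, 0.122]
force: [-0.5, -0.6, -3.0]
grip_width: 0.026
grip_force: 19.1
```

```bash
python3 - <<'E'
from m import *
go(.565,.0445,.0445,6.8)
c=shot('wrist','w2')
for n in ['scene','wrist']:
    c=ctrl.camera(n);P=world(c)
    print(near(c,.565,.0445,.085,.105,.15)) 
E
```

```text
t 5.20 [0.563  0.0473 0.1271] [-3.141e+00  2.000e-03  1.220e-01] turn z 0.003 then dx 0.0017 dy 0.0031 dz 0.0826 grip 0.026 19.1
((array([561.9,  47.1]), array([148.9,  48.5]), 13.5, 'zmax 146.4'), 920)
((array([560.6,  43.8]), array([146.5,  49.9]), 6.7, 'zmax 145.3'), 9923)
```

View pics/w2.png

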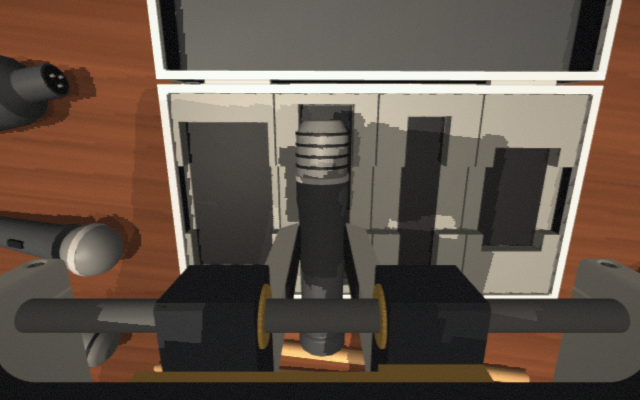

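The held mic (322,180) is lined up above the snare pocket at columns 300–352. I lower, release to 45 mm and rise.

>>> servo_tool([
  [15, 0.003, 0.003, 0.02, 0, 0, 0],
  [15, 0, 0, 0.03, 0, 0, 0],
  [15, 0, 0, 0.018, 0, 0, 0],
  [15, 0, 0, 0.01, 0, 0, 0],
  [15, 0, 0, 0.004, 0, 0, 0],
  [15, 0, 0, 0, 0, 0, 0],
  [15, 0, 0, 0, 0, 0, 0],
  [15, 0, 0, 0, 0, 0, 0],
])

```text
time_s: 6.35
ee_pos: [0.5702, 0.0422, 0.0499]
eef_rot: [3.141, -0.008, 0.118]
force: [1.5, -0.8, 19.6]
grip_width: 0.0271
grip_force: 20.0
```

```bash
python3 -c "
from m import *
go(.565,.0445,.0445,6.8); print(ctrl.get_obs()['force'])"
```

```text
t 6.35 [0.5702 0.0422 0.0499] [ 3.141 -0.008  0.118] turn z -0.000 then dx -0.0049 dy -0.0028 dz 0.0054 grip 0.0271 20.0
[ 1.51891225 -0.84250181 19.63003063]
```

>>> servo_tool([
  [15, 0, 0, -0.008, 0, 0, 0],
  [15, 0, 0, 0, 0, 0, 0],
  [15, 0, 0, 0, 0, 0, 0],
  [15, 0, 0, 0, 0, 0, 0],
  [15, 0, 0, 0, 0, 0, 0],
  [15, 0, 0, 0, 0, 0, 0],
  [15, 0, 0, 0, 0, 0, 0],
  [15, 0, 0, 0, 0, 0, 0],
])

```text
time_s: 7.35
ee_pos: [0.5673, 0.0427, 0.0544]
eef_rot: [-3.142, 0.0, 0.119]
force: [-0.5, 0.5, -2.9]
grip_width: 0.0272
grip_force: 20.0
```

```bash
python3 - <<'E'
from m import *
go(.565,.0445,.0445,6.8); print(ctrl.get_obs()['force'])
c=shot('wrist','w3');s=shot('scene','s3')
a=cv2.resize(s['pixels'][200:320,200:400],(800,480));cv2.imwrite('pics/s3c.png',a[:,:,::-1])
for n,c in [('w',c),('s',s)]:
    P=world(c).reshape(-1,3);t=np.radians(6.8);q=(P[:,:2]-[.565,.0445])@np.array([[np.cos(t),-np.sin(t)],[np.sin(t),np.cos(t)]])
    for x in range(-80,81,10):
        m=(abs(q[:,0]*1000-x)<5)&(abs(q[:,1])<.007)
        if m.sum(): print(n,x,np.percentile(P[m,2]*1000,[5,50,95]).round(1))
E
```

```text
t 7.35 [0.5673 0.0427 0.0544] [-3.142  0.     0.119] turn z 0.000 then dx -0.0021 dy -0.0021 dz 0.0099 grip 0.0272 20.0
[-0.46508086  0.45491723 -2.89496788]
w -80 [67.3 69.9 71.3]
w -70 [67.4 70.2 71.7]
w -60 [65.1 68.5 69.9]
w -50 [68.6 69.3 70.1]
w -30 [65.3 68.6 69.9]
w -20 [65.4 68.7 70. ]
w -10 [65.8 68.7 70. ]
w 0 [65.9 68.8 70.2]
w 10 [65.9 68.9 70.1]
w 20 [ 68.2 179.3 187.5]
w 30 [ 69.5 170.  188.8]
w 40 [66.8 69.6 71.2]
w 50 [66.4 69.3 70.8]
w 60 [65.9 69.  70.8]
w 70 [ 35.8 234.3 234.3]
w 80 [35.2 46.8 48.5]
s -80 [338.4 436.2 442.4]
s -70 [ 68.7 361.2 437. ]
s -60 [ 68.2 420.4 435.5]
s -50 [ 68.5 403.2 418.4]
s -40 [ 66.8  69.1 333.3]
s -30 [67.5 69.  70.7]
s -20 [67.5 69.1 69.8]
s -10 [ 66.4  69.8 361.4]
s 0 [ 67.9  70.5 362.8]
s 10 [ 68.1 360.7 362.3]
s 20 [ 69.7 221.4 359.3]
s 30 [ 70.4 261.6 352.1]
s 40 [ 70.2 285.1 340.2]
s 50 [67.7 69.7 71.6]
s 60 [35.3 68.5 71.2]
s 70 [35.9 55.4 67.5]
s 80 [46.1 47.6 49.5]
```

View pics/s3c.png

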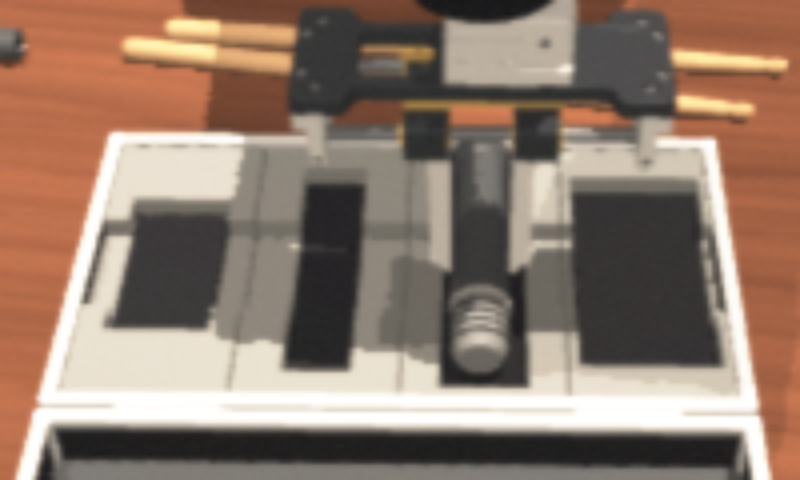

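The mic's tail is riding on the rear end wall: it reaches x=-80 while the head ends near +66. I shift it 7 mm forward and lower again.

>>> servo_tool([
  [15, 0.007, 0, 0, 0, 0, 0],
  [15, 0, 0, 0, 0, 0, 0],
  [15, 0, 0, 0.005, 0, 0, 0],
  [15, 0, 0, 0.003, 0, 0, 0],
  [15, 0, 0, 0.002, 0, 0, 0],
  [15, 0, 0, 0, 0, 0, 0],
  [15, 0, 0, 0, 0, 0, 0],
  [15, 0, 0, 0, 0, 0, 0],
])

```text
time_s: 8.45
ee_pos: [0.5765, 0.0437, 0.0476]
eef_rot: [3.141, -0.007, 0.119]
force: [-1.9, 1.1, 24.5]
grip_width: 0.0276
grip_force: 20.0
```

```bash
cat >> m.py <<'E'
def prof(c,x0,y0,deg,L=90,w=.007):
    P=world(c).reshape(-1,3);t=np.radians(deg);q=(P[:,:2]-[x0,y0])@np.array([[np.cos(t),-np.sin(t)],[np.sin(t),np.cos(t)]])
    r=[]
    for x in range(-L,L+1,5):
        m=(abs(q[:,0]*1000-x)<2.5)&(abs(q[:,1])<w)&(P[:,2]<.12)
        if m.sum()>3: r.append((x,int(np.percentile(P[m,2]*1000,90))))
    print(r)
E
python3 - <<'E'
from m import *
go(.565,.0445,.0445,6.8); print(ctrl.get_obs()['force'])
prof(ctrl.camera('wrist'),.565,.0445,6.8)
E
```

```text
t 8.45 [0.5765 0.0437 0.0476] [ 3.141 -0.007  0.119] turn z 0.000 then dx -0.0113 dy -0.0022 dz 0.0031 grip 0.0276 20.0
[-1.92207842  1.11821378 24.46188146]
[(-85, 48), (-70, 66), (-65, 66), (-60, 66), (-55, 65), (-50, 64), (-45, 65), (-20, 64), (-15, 65), (-10, 65), (-5, 65), (0, 65), (5, 65), (10, 65), (15, 65), (20, 65), (25, 65), (30, 66), (35, 66), (40, 66), (45, 66), (50, 66), (55, 66), (60, 66), (65, 66), (70, 66), (75, 63), (80, 48), (85, 48), (90, 51)]
```

Flat on the floor now: top at 66, spanning -71 to +76. I release it.

>>> servo_tool([
  [15, 0, 0, -0.002, 0, 0, 0],
  [48, 0, 0, 0, 0, 0, 0],
  [48, 0, 0, 0, 0, 0, 0],
  [48, 0, 0, 0, 0, 0, 0],
  [48, 0, 0, -0.02, 0, 0, 0],
  [48, 0, 0, -0.04, 0, 0, 0],
  [48, 0, 0, -0.05, 0, 0, 0],
  [48, 0, 0, -0.04, 0, 0, 0],
])

```text
time_s: 9.5
ee_pos: [0.5743, 0.0435, 0.1983]
eef_rot: [3.142, -0.001, 0.119]
force: [0.5, -0.3, -0.7]
grip_width: 0.0446
grip_force: 0.0
```

```bash
python3 - <<'E'
from m import *
c=ctrl.camera('wrist');prof(c,.565,.0445,6.8);print(near(c,.565,.0445,.09,.053,.08))
go(.504,-.330,.006,79.5)
E
```

```text
[(-90, 52), (-85, 48), (-80, 48), (-70, 66), (-65, 67), (-60, 67), (-55, 64), (-50, 64), (-45, 64), (-40, 65), (-35, 65), (-30, 65), (-25, 65), (-20, 65), (-15, 65), (-10, 65), (-5, 65), (0, 65), (5, 65), (10, 65), (15, 66), (20, 65), (25, 66), (30, 66), (35, 67), (40, 66), (45, 66), (50, 66), (55, 66), (60, 66), (65, 66), (70, 65), (75, 62), (80, 48), (85, 48), (90, 52)]
((array([567.2,  41.7]), array([145.7,  30.2]), 6.8, 'zmax 67.0'), 3624)
t 9.55 [0.5758 0.0435 0.2036] [ 3.141 -0.007  0.119] turn z -1.269 then dx -0.3804 dy -0.0026 dz 0.1976 grip 0.045 0.0
```

Snare done. Next, the tom mic.

>>> servo_tool([
  [80, 0, 0, 0, 0, 0, -0.181],
  [80, 0, 0, 0, 0, 0, -0.181],
  [80, 0, 0, 0, 0, 0, -0.181],
  [80, 0, 0, 0, 0, 0, -0.181],
  [80, 0, 0, 0, 0, 0, -0.181],
  [80, 0, 0, 0, 0, 0, -0.181],
  [80, 0, 0, 0, 0, 0, -0.183],
  [80, -0.054, 0, 0, 0, 0, 0],
])

```text
time_s: 10.55
ee_pos: [0.5645, -0.0082, 0.1958]
eef_rot: [-3.141, -0.0, 1.394]
force: [0.7, -0.6, -0.2]
grip_width: 0.0757
grip_force: 0.0
```

>>> servo_tool([
  [80, -0.0545, -0.0004, 0, 0, 0, 0],
  [80, -0.0545, -0.0004, 0, 0, 0, 0],
  [80, -0.0545, -0.0004, 0, 0, 0, 0],
  [80, -0.0545, -0.0004, 0, 0, 0, 0],
  [80, -0.0545, -0.0004, 0, 0, 0, 0],
  [80, -0.0535, -0.0004, 0, 0, 0, 0],
  [80, 0, 0, 0, 0, 0, 0],
  [80, 0, 0, 0, 0, 0, 0],
])

```text
time_s: 11.55
ee_pos: [0.5027, -0.3293, 0.196]
eef_rot: [-3.141, -0.001, 1.388]
force: [0.1, 0.8, -0.1]
grip_width: 0.0752
grip_force: 0.0
```

```bash
python3 - <<'E'
from m import *
c=shot('wrist','w4');print(near(c,.504,-.330,.055),near(c,.388,-.343,.075))
f=near(c,.504,-.330,.055)[0];t=np.radians(f[2]);g=f[0]/1000+.008*np.array([np.cos(t),np.sin(t)])
print(g);go(g[0],g[1],.006,f[2])
E
```

```text
((array([ 501.1, -335.2]), array([80.7, 39. ]), 79.8, 'zmax 41.1'), 2025) ((array([ 384.1, -330.3]), array([97.8, 20.3]), -87.3, 'zmax 22.5'), 1379)
[ 0.50251668 -0.32732644]
t 11.60 [ 0.503  -0.3289  0.1962] [-3.141 -0.     1.389] turn z -0.004 then dx 0.0014 dy -0.0007 dz 0.1902 grip 0.0754 0.0
```

View pics/w4.png

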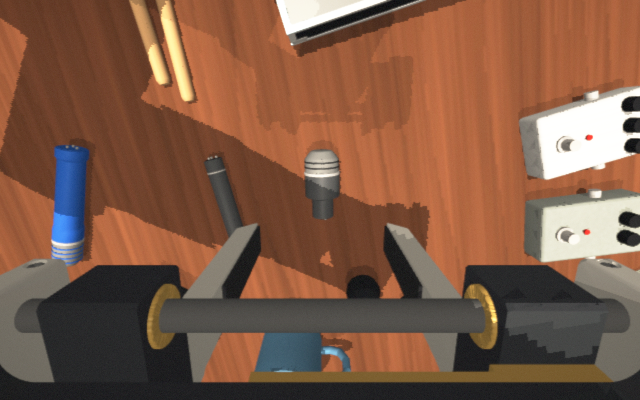

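The tom mic is at (322,183) with its grille up, between the fingers. I descend and grip.

>>> servo_tool([
  [80, 0.002, 0, 0.05, 0, 0, 0],
  [80, 0, 0, 0.05, 0, 0, 0],
  [80, 0, 0, 0.05, 0, 0, 0],
  [80, 0, 0, 0.039, 0, 0, 0],
  [80, 0, 0, 0, 0, 0, 0],
  [30, 0, 0, 0, 0, 0, 0],
  [30, 0, 0, 0, 0, 0, 0],
  [30, 0, 0, 0, 0, 0, 0],
])

```text
time_s: 12.6
ee_pos: [0.5036, -0.328, 0.0087]
eef_rot: [3.14, 0.001, 1.388]
force: [0.5, 0.4, -0.4]
grip_width: 0.0489
grip_force: 0.0
```

>>> servo_tool([
  [30, 0, 0, 0, 0, 0, 0],
  [30, 0, 0, 0, 0, 0, 0],
  [30, 0, 0, -0.01, 0, 0, 0],
  [30, 0, 0, -0.03, 0, 0, 0],
  [30, 0, 0, -0.04, 0, 0, 0],
  [30, 0, 0, -0.04, 0, 0, 0],
  [30, 0, 0, 0, 0, 0, 0],
  [30, 0, 0, 0, 0, 0, 0],
])

```text
time_s: 13.6
ee_pos: [0.5027, -0.3274, 0.1265]
eef_rot: [-3.14, -0.001, 1.388]
force: [0.3, 0.4, -2.8]
grip_width: 0.0395
grip_force: 19.9
```

```bash
python3 -c "
from m import *
go(.5925,-.119,.042,6.8)"
```

```text
t 13.60 [ 0.5027 -0.3274  0.1265] [-3.140e+00 -1.000e-03  1.388e+00] turn z 1.269 then dx 0.1139 dy -0.1963 dz 0.0845 grip 0.0395 19.9
```

Turn 7 × 0.1813, then shift (0.114,-0.196) in 4 rows.

>>> servo_tool([
  [30, 0, 0, 0, 0, 0, 0.1813],
  [30, 0, 0, 0, 0, 0, 0.1813],
  [30, 0, 0, 0, 0, 0, 0.1813],
  [30, 0, 0, 0, 0, 0, 0.1813],
  [30, 0, 0, 0, 0, 0, 0.1813],
  [30, 0, 0, 0, 0, 0, 0.1813],
  [30, 0, 0, 0, 0, 0, 0.1813],
  [30, 0, 0, 0, 0, 0, 0],
])

```text
time_s: 14.6
ee_pos: [0.5026, -0.3274, 0.1259]
eef_rot: [-3.14, 0.002, 0.12]
force: [-0.1, 0.1, -1.6]
grip_width: 0.0397
grip_force: 19.9
```

>>> servo_tool([
  [30, 0.0228, -0.0393, 0, 0, 0, 0],
  [30, 0.0228, -0.0393, 0, 0, 0, 0],
  [30, 0.0228, -0.0393, 0, 0, 0, 0],
  [30, 0.0228, -0.0393, 0, 0, 0, 0],
  [30, 0.0228, -0.0391, 0, 0, 0, 0],
  [30, 0, 0, 0, 0, 0, 0],
  [30, 0, 0, 0, 0, 0, 0],
  [30, 0, 0, 0, 0, 0, 0],
])

```text
time_s: 15.6
ee_pos: [0.5926, -0.1204, 0.1272]
eef_rot: [-3.142, 0.0, 0.119]
force: [0.1, 0.2, -1.2]
grip_width: 0.0397
grip_force: 19.9
```

```bash
python3 - <<'E'
from m import *
go(.5925,-.119,.042,6.8)
c=shot('wrist','w5');prof(c,.5845,-.120,6.8,80)
P=world(c).reshape(-1,3)
E
```

```text
t 15.60 [ 0.5926 -0.1204  0.1272] [-3.142  0.     0.119] turn z 0.000 then dx 0.0000 dy -0.0014 dz 0.0852 grip 0.0397 19.9
[(20, 36), (25, 36), (30, 37), (35, 36), (40, 36), (45, 48), (50, 48), (55, 48), (60, 48), (65, 48), (70, 48), (75, 48), (80, 48)]
```

View pics/w5.png

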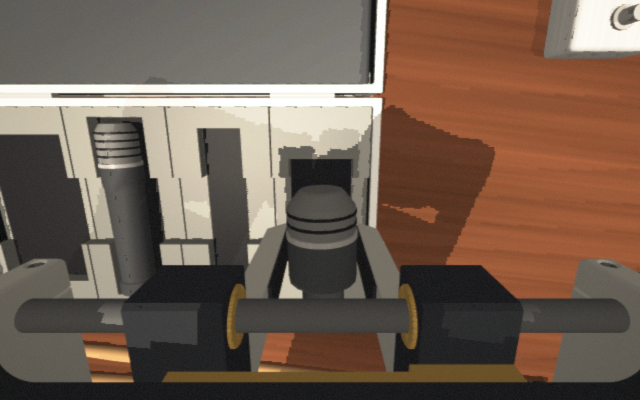

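The snare lies well in its pocket. The tom (322,240) is lined up with the tom pocket at columns 292–352. I lower in steps.

>>> servo_tool([
  [30, -0.001, -0.001, 0.03, 0, 0, 0],
  [30, 0, 0, 0.03, 0, 0, 0],
  [30, 0, 0, 0.014, 0, 0, 0],
  [30, 0, 0, 0.006, 0, 0, 0],
  [30, 0, 0, 0.003, 0, 0, 0],
  [30, 0, 0, 0, 0, 0, 0],
  [30, 0, 0, 0, 0, 0, 0],
  [30, 0, 0, 0, 0, 0, 0],
])

```text
time_s: 16.65
ee_pos: [0.5921, -0.1185, 0.0448]
eef_rot: [3.141, -0.001, 0.119]
force: [0.1, 0.7, -1.8]
grip_width: 0.0396
grip_force: 19.9
```

```bash
python3 - <<'E'
from m import *
go(.5925,-.119,.042,6.8);print(ctrl.get_obs()['force'])
prof(ctrl.camera('wrist'),.5845,-.120,6.8,60)
prof(ctrl.camera('scene'),.5845,-.120,6.8,60)
E
```

```text
t 16.65 [ 0.5921 -0.1185  0.0448] [ 3.141e+00 -1.000e-03  1.190e-01] turn z 0.000 then dx 0.0003 dy 0.0005 dz 0.0028 grip 0.0396 19.9
[ 0.06321074  0.67709578 -1.77865365]
[(-60, 48), (-20, 69), (-15, 70), (-10, 77), (-5, 77), (0, 77), (5, 77), (10, 77), (15, 77), (20, 77), (25, 77), (30, 77), (35, 75), (40, 71), (45, 48), (50, 48), (55, 48), (60, 48)]
[(-60, 47), (-35, 68), (-30, 70), (-25, 70), (-20, 71), (-10, 77), (-5, 77), (0, 77), (5, 77), (10, 76), (15, 77), (20, 77), (25, 77), (30, 76), (35, 75), (40, 71), (45, 64), (50, 48), (55, 48), (60, 48)]
```

>>> servo_tool([
  [30, -0.003, 0, 0.001, 0, 0, 0],
  [30, 0, 0, 0.002, 0, 0, 0],
  [30, 0, 0, 0, 0, 0, 0],
  [52, 0, 0, 0, 0, 0, 0],
  [52, 0, 0, 0, 0, 0, 0],
  [52, 0, 0, -0.02, 0, 0, 0],
  [52, 0, 0, -0.05, 0, 0, 0],
  [52, 0, 0, -0.06, 0, 0, 0],
])

```text
time_s: 17.75
ee_pos: [0.5886, -0.1187, 0.1736]
eef_rot: [-3.141, 0.001, 0.119]
force: [0.7, -0.7, -0.2]
grip_width: 0.0491
grip_force: 0.0
```

```bash
python3 - <<'E'
from m import *
c=ctrl.camera('wrist');prof(c,.5845,-.120,6.8,60);print(near(c,.5845,-.120,.05,.053,.09))
go(.386,-.341,.0025,93.2)
E
```

```text
[(-60, 48), (-55, 48), (-50, 48), (-40, 68), (-35, 68), (-30, 68), (-25, 68), (-20, 68), (-15, 75), (-10, 76), (-5, 75), (0, 76), (5, 76), (10, 76), (15, 76), (20, 75), (25, 75), (30, 74), (35, 71), (40, 64), (45, 48), (50, 48), (55, 48), (60, 48)]
((array([ 584.4, -119.9]), array([76.7, 61.9]), -24.1, 'zmax 76.1'), 2814)
t 17.80 [ 0.5913 -0.1194  0.1831] [ 3.137 -0.011  0.119] turn z -1.508 then dx -0.2098 dy -0.2174 dz 0.1806 grip 0.049 0.0
```

Tom seated. Next, the pencil mic.

>>> servo_tool([
  [60, 0, 0, -0.02, 0, 0, -0.1676],
  [60, 0, 0, 0, 0, 0, -0.1676],
  [60, 0, 0, 0, 0, 0, -0.1676],
  [60, 0, 0, 0, 0, 0, -0.1676],
  [60, 0, 0, 0, 0, 0, -0.1676],
  [60, 0, 0, 0, 0, 0, -0.1676],
  [60, 0, 0, 0, 0, 0, -0.1676],
  [60, 0, 0, 0, 0, 0, -0.1676],
])

```text
time_s: 18.8
ee_pos: [0.5891, -0.1188, 0.1926]
eef_rot: [3.14, 0.0, 1.465]
force: [-0.1, 0.1, -0.4]
grip_width: 0.0561
grip_force: 0.0
```

>>> servo_tool([
  [60, 0, 0, 0, 0, 0, -0.1676],
  [60, -0.035, -0.0362, 0, 0, 0, 0],
  [60, -0.035, -0.0362, 0, 0, 0, 0],
  [60, -0.035, -0.0362, 0, 0, 0, 0],
  [60, -0.035, -0.0362, 0, 0, 0, 0],
  [60, -0.035, -0.0362, 0, 0, 0, 0],
  [60, -0.035, -0.0362, 0, 0, 0, 0],
  [60, 0, 0, 0, 0, 0, 0],
])

```text
time_s: 19.8
ee_pos: [0.3823, -0.3426, 0.1926]
eef_rot: [3.141, 0.001, 1.623]
force: [0.2, 0.1, 0.8]
grip_width: 0.0561
grip_force: 0.0
```

```bash
python3 - <<'E'
from m import *
c=shot('wrist','w6');f=near(c,.386,-.341,.08)[0];print(f)
go(f[0][0]/1000,f[0][1]/1000,.003,f[2]%180)
prof(c,.386,-.343,f[2]%180,90,.004)
E
```

```text
(array([ 384.6, -346.9]), array([130.7,  20.6]), -86.7, 'zmax 22.5')
t 19.85 [ 0.3834 -0.3415  0.1924] [3.141e+00 1.000e-03 1.625e+00] turn z -0.004 then dx -0.0055 dy 0.0009 dz 0.1894 grip 0.0563 0.0
[(-90, 1), (-85, 1), (-80, 1), (-70, 21), (-65, 21), (-60, 21), (-55, 21), (-50, 21), (-45, 21), (-40, 22), (-35, 22), (-30, 22), (-25, 21), (-20, 21), (-15, 21), (-10, 21), (-5, 21), (0, 22), (5, 22), (10, 22), (15, 22), (20, 22), (25, 22), (30, 22), (35, 22), (40, 22), (45, 22), (50, 22), (55, 22), (60, 20), (65, 1), (70, 1), (75, 1), (80, 1), (85, 1), (90, 1)]
```

View pics/w6.png

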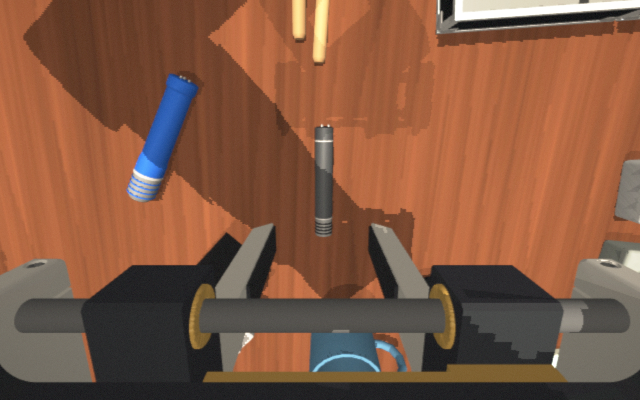

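The pencil mic is at (324,180), grille down, in line with the fingers. The cup stays well behind. I descend and grip.

>>> servo_tool([
  [60, -0.0055, 0.001, 0.05, 0, 0, 0],
  [60, 0, 0, 0.05, 0, 0, 0],
  [60, 0, 0, 0.05, 0, 0, 0],
  [60, 0, 0, 0.035, 0, 0, 0],
  [60, 0, 0, 0.004, 0, 0, 0],
  [10, 0, 0, 0.001, 0, 0, 0],
  [10, 0, 0, 0, 0, 0, 0],
  [10, 0, 0, 0, 0, 0, 0],
])

```text
time_s: 20.85
ee_pos: [0.3857, -0.3465, 0.0025]
eef_rot: [3.14, 0.001, 1.627]
force: [0.6, 0.4, 0.3]
grip_width: 0.0297
grip_force: 0.0
```

>>> servo_tool([
  [10, 0, 0, 0, 0, 0, 0],
  [10, 0, 0, 0, 0, 0, 0],
  [10, 0, 0, -0.01, 0, 0, 0],
  [10, 0, 0, -0.03, 0, 0, 0],
  [10, 0, 0, -0.04, 0, 0, 0],
  [10, 0, 0, -0.04, 0, 0, 0],
  [10, 0, 0, 0, 0, 0, 0],
  [10, 0, 0, 0, 0, 0, 0],
])

```text
time_s: 21.85
ee_pos: [0.385, -0.3458, 0.1209]
eef_rot: [-3.141, -0.001, 1.627]
force: [0.7, 0.8, -0.9]
grip_width: 0.0204
grip_force: 20.0
```

```bash
python3 -c "
from m import *
go(.575,-.038,.040,6.8)"
```

```text
t 21.85 [ 0.385  -0.3458  0.1209] [-3.141e+00 -1.000e-03  1.627e+00] turn z 1.508 then dx 0.2252 dy -0.2832 dz 0.0809 grip 0.0204 20.0
```

>>> servo_tool([
  [10, 0, 0, 0, 0, 0, 0.1676],
  [10, 0, 0, 0, 0, 0, 0.1676],
  [10, 0, 0, 0, 0, 0, 0.1676],
  [10, 0, 0, 0, 0, 0, 0.1676],
  [10, 0, 0, 0, 0, 0, 0.1676],
  [10, 0, 0, 0, 0, 0, 0.1676],
  [10, 0, 0, 0, 0, 0, 0.1676],
  [10, 0, 0, 0, 0, 0, 0.1676],
])

```text
time_s: 22.85
ee_pos: [0.3848, -0.3456, 0.12]
eef_rot: [-3.139, 0.001, 0.281]
force: [0.2, -0.3, -1.0]
grip_width: 0.0206
grip_force: 20.0
```

>>> servo_tool([
  [10, 0, 0, 0, 0, 0, 0.1676],
  [10, 0.0375, -0.0472, 0, 0, 0, 0],
  [10, 0.0375, -0.0472, 0, 0, 0, 0],
  [10, 0.0375, -0.0472, 0, 0, 0, 0],
  [10, 0.0375, -0.0472, 0, 0, 0, 0],
  [10, 0.0375, -0.0472, 0, 0, 0, 0],
  [10, 0.0375, -0.0472, 0, 0, 0, 0],
  [10, 0, 0, 0, 0, 0, 0],
])

```text
time_s: 23.85
ee_pos: [0.5756, -0.035, 0.1196]
eef_rot: [-3.141, 0.002, 0.123]
force: [0.3, -1.2, -0.9]
grip_width: 0.0205
grip_force: 20.0
```

>>> servo_tool([
  [10, 0, 0, 0.02, 0, 0, 0],
  [10, 0, 0, 0.02, 0, 0, 0],
  [10, 0, 0, 0, 0, 0, 0],
  [10, 0, 0, 0, 0, 0, 0],
  [10, 0, 0, 0, 0, 0, 0],
  [10, 0, 0, 0, 0, 0, 0],
  [10, 0, 0, 0, 0, 0, 0],
  [10, 0, 0, 0, 0, 0, 0],
])

```text
time_s: 24.85
ee_pos: [0.5752, -0.0383, 0.0815]
eef_rot: [3.142, -0.0, 0.119]
force: [-0.0, 0.4, -1.2]
grip_width: 0.0205
grip_force: 20.0
```

```bash
python3 - <<'E'
from m import *
go(.575,-.038,.039,6.8)
c=shot('wrist','w7');prof(c,.575,-.038,6.8,90,.005)
prof(ctrl.camera('scene'),.575,-.038,6.8,90,.005)
E
```

```text
t 24.85 [ 0.5752 -0.0383  0.0815] [ 3.142 -0.     0.119] turn z 0.000 then dx -0.0001 dy -0.0003 dz 0.0425 grip 0.0205 20.0
[(-65, 100), (-60, 101), (-55, 101), (-30, 101), (-25, 101), (-20, 101), (-15, 101), (-10, 101), (-5, 101), (0, 101), (5, 101), (10, 101), (15, 101), (20, 101), (25, 101), (30, 101), (35, 101), (40, 101), (45, 101), (50, 101), (55, 101), (60, 101), (65, 100), (70, 48), (75, 48), (80, 48), (85, 48), (90, 52)]
[(-60, 100), (-55, 100), (-50, 101), (-45, 101), (-40, 101), (-35, 101), (-30, 102), (-25, 101), (-20, 101), (-15, 102), (-10, 101), (-5, 101), (0, 100), (5, 101), (10, 101), (15, 101), (20, 101), (25, 101), (30, 101), (35, 100), (40, 100), (45, 101), (50, 101), (55, 101), (60, 101), (65, 99), (75, 48), (80, 48), (85, 49), (90, 52)]
```

View pics/w7.png

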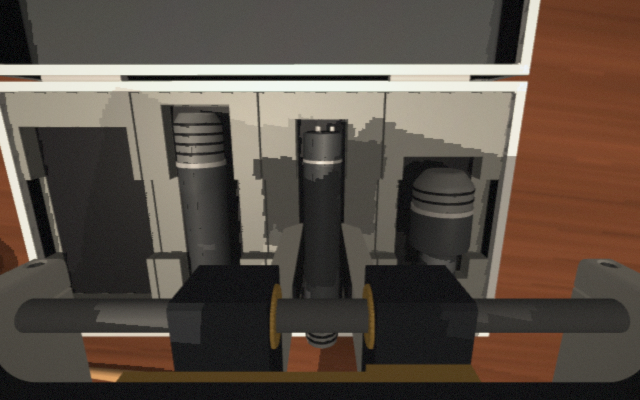

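Pencil centred (spans ±66) above its pocket, columns 297–347. I lower it.

>>> servo_tool([
  [10, 0, 0, 0.02, 0, 0, 0],
  [10, 0, 0, 0.012, 0, 0, 0],
  [10, 0, 0, 0.007, 0, 0, 0],
  [10, 0, 0, 0.003, 0, 0, 0],
  [10, 0, 0, 0.001, 0, 0, 0],
  [10, 0, 0, 0, 0, 0, 0],
  [10, 0, 0, 0, 0, 0, 0],
  [10, 0, 0, 0, 0, 0, 0],
])

```text
time_s: 25.95
ee_pos: [0.5752, -0.0383, 0.0386]
eef_rot: [3.142, -0.0, 0.119]
force: [0.6, 0.9, -1.0]
grip_width: 0.0203
grip_force: 20.0
```

```bash
python3 - <<'E'
from m import *
go(.575,-.038,.039,6.8);print(ctrl.get_obs()['force'])
prof(ctrl.camera('wrist'),.575,-.038,6.8,90,.005)
E
```

```text
t 25.95 [ 0.5752 -0.0383  0.0386] [ 3.142 -0.     0.119] turn z -0.000 then dx -0.0002 dy -0.0003 dz -0.0004 grip 0.0203 20.0
[ 0.62016202  0.89776659 -1.0443487 ]
[(-90, 49), (-85, 48), (-80, 48), (-75, 48), (-70, 48), (-65, 57), (-60, 58), (-55, 58), (-30, 58), (-25, 58), (-20, 58), (-15, 58), (-10, 58), (-5, 58), (0, 58), (5, 58), (10, 58), (15, 58), (20, 58), (25, 58), (30, 58), (35, 58), (40, 58), (45, 58), (50, 58), (55, 58), (60, 58), (65, 57), (70, 48), (75, 48), (80, 48), (85, 48), (90, 51)]
```

>>> servo_tool([
  [10, 0, 0, 0.001, 0, 0, 0],
  [10, 0, 0, 0, 0, 0, 0],
  [40, 0, 0, 0, 0, 0, 0],
  [40, 0, 0, 0, 0, 0, 0],
  [40, 0, 0, 0, 0, 0, 0],
  [40, 0, 0, -0.03, 0, 0, 0],
  [40, 0, 0, -0.06, 0, 0, 0],
  [40, 0, 0, -0.06, 0, 0, 0],
])

```text
time_s: 27.0
ee_pos: [0.5748, -0.0382, 0.1891]
eef_rot: [-3.141, 0.0, 0.119]
force: [-0.1, -0.5, 1.0]
grip_width: 0.0375
grip_force: 0.0
```

```bash
python3 - <<'E'
from m import *
c=ctrl.camera('wrist');prof(c,.575,-.038,6.8,90,.005);print(near(c,.575,-.038,.075,.05,.08))
go(.618,.343,.018,105.5)
E
```

```text
[(-90, 51), (-85, 48), (-80, 48), (-75, 48), (-70, 48), (-65, 56), (-60, 56), (-55, 56), (-50, 56), (-45, 56), (-40, 57), (-35, 56), (-30, 57), (-25, 56), (-20, 56), (-15, 57), (-10, 56), (-5, 56), (0, 56), (5, 56), (10, 56), (15, 57), (20, 57), (25, 56), (30, 56), (35, 56), (40, 56), (45, 57), (50, 56), (55, 56), (60, 57), (65, 55), (70, 48), (75, 48), (80, 48), (85, 48), (90, 52)]
((array([575.6, -37.9]), array([149.3, 122. ]), 70.9, 'zmax 72.5'), 3503)
t 27.05 [ 0.5774 -0.0385  0.1979] [ 3.139 -0.011  0.119] turn z -1.723 then dx 0.3568 dy 0.1411 dz 0.1799 grip 0.0376 0.0
```

Pencil seated. Next, the kick mic.

>>> servo_tool([
  [100, 0, 0, 0, 0, 0, -0.1723],
  [100, 0, 0, 0, 0, 0, -0.1723],
  [100, 0, 0, 0, 0, 0, -0.1723],
  [100, 0, 0, 0, 0, 0, -0.1723],
  [100, 0, 0, 0, 0, 0, -0.1723],
  [100, 0, 0, 0, 0, 0, -0.1723],
  [100, 0, 0, 0, 0, 0, -0.1723],
  [100, 0, 0, 0, 0, 0, -0.1723],
])

```text
time_s: 28.05
ee_pos: [0.5751, -0.0383, 0.1872]
eef_rot: [3.142, 0.0, 1.503]
force: [0.1, 0.0, -0.3]
grip_width: 0.0941
grip_force: 0.0
```

>>> servo_tool([
  [100, 0, 0, 0, 0, 0, -0.1723],
  [100, 0, 0, 0, 0, 0, -0.1723],
  [100, 0.051, 0.0202, 0, 0, 0, 0],
  [100, 0.051, 0.0202, 0, 0, 0, 0],
  [100, 0.051, 0.0202, 0, 0, 0, 0],
  [100, 0.051, 0.0202, 0, 0, 0, 0],
  [100, 0.051, 0.0202, 0, 0, 0, 0],
  [100, 0.051, 0.0202, 0, 0, 0, 0],
])

```text
time_s: 29.05
ee_pos: [0.61, 0.2908, 0.1873]
eef_rot: [3.141, 0.0, 1.842]
force: [1.0, -0.6, -0.2]
grip_width: 0.0943
grip_force: 0.0
```

>>> servo_tool([
  [100, 0.051, 0.0202, 0, 0, 0, 0],
  [100, 0, 0, 0, 0, 0, 0],
  [100, 0, 0, 0, 0, 0, 0],
  [100, 0, 0, 0, 0, 0, 0],
  [100, 0, 0, 0, 0, 0, 0],
  [100, 0, 0, 0, 0, 0, 0],
  [100, 0, 0, 0, 0, 0, 0],
  [100, 0, 0, 0, 0, 0, 0],
])

```text
time_s: 30.05
ee_pos: [0.6158, 0.3435, 0.1875]
eef_rot: [3.142, -0.0, 1.842]
force: [-0.9, -0.5, 0.7]
grip_width: 0.0939
grip_force: 0.0
```

```bash
python3 - <<'E'
from m import *
c=shot('wrist','w8');f=near(c,.621,.336,.07)[0];print(f)
t=np.radians(f[2]%180);g=f[0]/1000+.008*np.array([np.cos(t),np.sin(t)])
go(g[0],g[1],.018,f[2]%180)
prof(c,.621,.336,105.5,70,.004)
print(near(c,.486,.320,.09))
E
```

```text
(array([617.4, 334.6]), array([117.8,  57.8]), -71.1, 'zmax 58.9')
t 30.10 [0.6159 0.3435 0.1875] [ 3.142 -0.     1.842] turn z -0.059 then dx -0.0009 dy -0.0014 dz 0.1695 grip 0.094 0.0
[(-60, 43), (-55, 43), (-50, 44), (-45, 43), (-40, 43), (-35, 45), (-30, 52), (-25, 56), (-20, 58), (-15, 58), (-10, 59), (-5, 58), (0, 58), (5, 59), (10, 58), (15, 58), (20, 59), (25, 58), (30, 58), (35, 58), (40, 57), (45, 56), (50, 53), (55, 49), (60, 36), (65, 2), (70, 1)]
((array([451. , 318.1]), array([162.4, 109.7]), -87.0, 'zmax 50.1'), 6413)
```

View pics/w8.png

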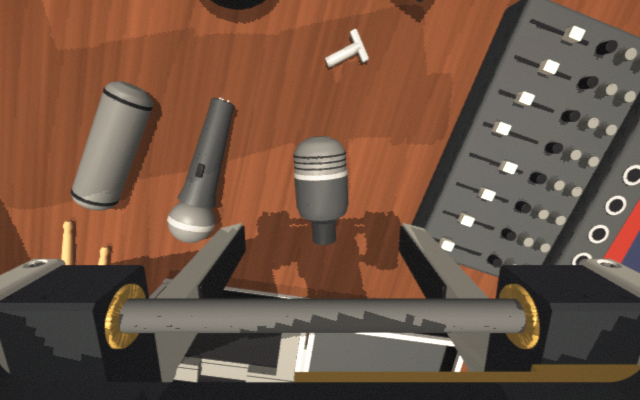

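The kick mic at (320,190) has its grille up and is in line with the fingers. The vocal mic (200,170) and shaker (112,145) are clear of them. I descend and grip.

>>> servo_tool([
  [100, 0, 0, 0.05, 0, 0, 0],
  [100, 0, 0, 0.05, 0, 0, 0],
  [100, 0, 0, 0.05, 0, 0, 0],
  [100, 0, 0, 0.0195, 0, 0, 0],
  [100, 0, 0, 0, 0, 0, 0],
  [45, 0, 0, 0, 0, 0, 0],
  [45, 0, 0, 0, 0, 0, 0],
  [45, 0, 0, 0, 0, 0, 0],
], force=30)

```text
time_s: 31.1
ee_pos: [0.6162, 0.3437, 0.0191]
eef_rot: [3.14, -0.0, 1.842]
force: [-0.6, -0.6, -1.1]
grip_width: 0.067
grip_force: 0.0
```

>>> servo_tool([
  [45, 0, 0, 0, 0, 0, 0],
  [45, 0, 0, 0, 0, 0, 0],
  [45, 0, 0, -0.01, 0, 0, 0],
  [45, 0, 0, -0.03, 0, 0, 0],
  [45, 0, 0, -0.04, 0, 0, 0],
  [45, 0, 0, -0.04, 0, 0, 0],
  [45, 0, 0, 0, 0, 0, 0],
  [45, 0, 0, 0, 0, 0, 0],
])

```text
time_s: 32.1
ee_pos: [0.6152, 0.3432, 0.1361]
eef_rot: [-3.139, 0.0, 1.842]
force: [-0.6, 0.4, -3.7]
grip_width: 0.0578
grip_force: 29.7
```

```bash
python3 -c "
from m import *
go(.547,.126,.054,186.8);print(ctrl.get_obs()['force'])"
```

```text
t 32.10 [0.6152 0.3432 0.1361] [-3.139  0.     1.842] turn z -1.419 then dx 0.0934 dy -0.2076 dz 0.0821 grip 0.0578 29.7
[-0.63878533  0.36085733 -3.74202731]
```

>>> servo_tool([
  [45, 0, 0, 0, 0, 0, -0.1774],
  [45, 0, 0, 0, 0, 0, -0.1774],
  [45, 0, 0, 0, 0, 0, -0.1774],
  [45, 0, 0, 0, 0, 0, -0.1774],
  [45, 0, 0, 0, 0, 0, -0.1774],
  [45, 0, 0, 0, 0, 0, -0.1774],
  [45, 0, 0, 0, 0, 0, -0.1774],
  [45, 0, 0, 0, 0, 0, -0.1774],
])

```text
time_s: 33.1
ee_pos: [0.6151, 0.3432, 0.1352]
eef_rot: [-3.14, -0.004, -3.016]
force: [0.4, -0.7, -3.6]
grip_width: 0.0578
grip_force: 29.7
```

>>> servo_tool([
  [45, 0.0187, -0.0415, 0, 0, 0, 0],
  [45, 0.0187, -0.0415, 0, 0, 0, 0],
  [45, 0.0187, -0.0415, 0, 0, 0, 0],
  [45, 0.0187, -0.0415, 0, 0, 0, 0],
  [45, 0.0187, -0.0415, 0, 0, 0, 0],
  [45, 0, 0, 0, 0, 0, 0],
  [45, 0, 0, 0.025, 0, 0, 0],
  [45, 0, 0, 0, 0, 0, 0],
])

```text
time_s: 34.1
ee_pos: [0.5463, 0.1266, 0.1103]
eef_rot: [-3.141, -0.005, -3.022]
force: [0.0, 0.2, -3.7]
grip_width: 0.0579
grip_force: 29.7
```

```bash
python3 - <<'E'
from m import *
go(.547,.126,.054,186.8)
c=shot('wrist','w9');prof(c,.555,.127,6.8,90,.005)
s=shot('scene','s9');prof(s,.555,.127,6.8,90,.005)
E
```

```text
t 34.10 [0.5463 0.1266 0.1103] [-3.141 -0.005 -3.022] turn z 0.001 then dx -0.0006 dy -0.0007 dz 0.0563 grip 0.0579 29.7
[(-90, 51), (-85, 48), (-80, 48), (-75, 48), (-70, 48), (-65, 48), (-60, 117), (-55, 36), (-50, 36)]
[(-35, 37), (-30, 38), (-25, 38), (-20, 37), (-15, 36), (-10, 37), (-5, 37), (0, 37), (5, 37), (10, 37), (15, 38), (20, 37), (25, 37), (30, 37), (35, 37), (40, 37), (45, 39), (50, 36), (55, 37), (60, 119), (70, 48), (75, 48), (80, 48), (85, 49), (90, 52)]
```

View pics/s9.png

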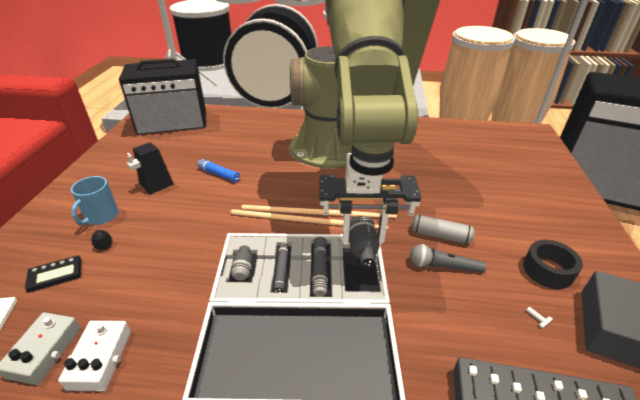

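The kick is above its pocket at (365,245), tail toward the camera, centred (±60). The other three lie in place and the look-alikes are untouched. I lower it.

>>> servo_tool([
  [45, -0.0005, -0.0005, 0.025, 0, 0, 0],
  [45, 0, 0, 0.018, 0, 0, 0],
  [45, 0, 0, 0.007, 0, 0, 0],
  [45, 0, 0, 0.004, 0, 0, 0],
  [45, 0, 0, 0.002, 0, 0, 0],
  [45, 0, 0, 0, 0, 0, 0],
  [45, 0, 0, 0, 0, 0, 0],
  [45, 0, 0, 0, 0, 0, 0],
])

```text
time_s: 35.2
ee_pos: [0.5484, 0.126, 0.0572]
eef_rot: [-3.142, 0.0, -3.022]
force: [0.8, 0.8, -4.2]
grip_width: 0.0575
grip_force: 29.7
```

```bash
python3 - <<'E'
from m import *
go(.547,.126,.054,186.8);print(ctrl.get_obs()['force'])
prof(ctrl.camera('wrist'),.555,.127,6.8,90,.005)
prof(ctrl.camera('scene'),.555,.127,6.8,90,.005)
E
```

```text
t 35.20 [0.5484 0.126  0.0572] [-3.142  0.    -3.022] turn z 0.001 then dx 0.0014 dy 0.0002 dz 0.0032 grip 0.0575 29.7
[ 0.75256611  0.75213434 -4.15558403]
[(-90, 52), (-85, 48), (-80, 48), (-75, 48), (-70, 48), (-65, 47), (-60, 73), (-55, 87), (-50, 92), (-45, 94), (-40, 96), (-35, 96), (-30, 96), (-25, 96), (-20, 98), (-15, 97), (-10, 97), (-5, 97), (0, 97), (5, 97), (10, 97), (40, 82), (45, 82), (50, 82), (55, 82), (60, 82), (90, 51)]
[(-45, 94), (-40, 97), (-35, 96), (-30, 97), (-25, 97), (-20, 98), (-15, 98), (-10, 98), (-5, 98), (0, 97), (5, 98), (10, 98), (15, 98), (20, 97), (25, 97), (30, 93), (35, 85), (40, 82), (45, 81), (50, 81), (55, 82), (60, 80), (70, 49), (75, 48), (80, 49), (85, 48), (90, 52)]
```

Top at 97 against 93–94 resting, so 3 mm more, then release to 72 mm.

>>> servo_tool([
  [45, 0, 0, 0.002, 0, 0, 0],
  [45, 0, 0, 0.001, 0, 0, 0],
  [45, 0, 0, 0, 0, 0, 0],
  [45, 0, 0, 0, 0, 0, 0],
  [75, 0, 0, 0, 0, 0, 0],
  [75, 0, 0, 0, 0, 0, 0],
  [75, 0, 0, 0, 0, 0, 0],
  [75, 0, 0, 0, 0, 0, 0],
])

```text
time_s: 36.3
ee_pos: [0.5483, 0.126, 0.0541]
eef_rot: [3.142, 0.0, -3.022]
force: [0.2, -0.4, 0.1]
grip_width: 0.0704
grip_force: 0.0
```

>>> servo_tool([
  [75, 0, 0, -0.03, 0, 0, 0],
  [75, 0, 0, -0.05, 0, 0, 0],
  [75, 0, 0, -0.05, 0, 0, 0],
  [75, 0, 0, -0.04, 0, 0, 0],
  [75, 0, 0, 0, 0, 0, 0],
  [75, 0, 0, 0, 0, 0, 0],
  [75, 0, 0, 0, 0, 0, 0],
  [75, 0, 0, 0, 0, 0, 0],
])

```text
time_s: 37.3
ee_pos: [0.548, 0.1259, 0.223]
eef_rot: [-3.142, -0.002, -3.022]
force: [0.0, -0.3, 0.1]
grip_width: 0.071
grip_force: 0.0
```

```bash
python3 - <<'E'
from m import *
c=shot('wrist','w10');s=ctrl.camera('scene')
for n,x,y in [('kick',.555,.127),('snare',.565,.0445),('pencil',.575,-.038),('tom',.5845,-.120)]:
    print(n);prof(c,x,y,6.8,80,.004);prof(s,x,y,6.8,80,.004)
P=world(s)
for n,u,v in [('vocal',447,260),('shaker',442,230)]: print(n,fit(P[blob(P,u,v)]))
E
```

```text
kick
[(-80, 48), (-75, 48), (-70, 48), (-65, 47), (-60, 67), (-55, 83), (-50, 88), (-45, 91), (-40, 92), (-35, 93), (-30, 92), (-25, 92), (-20, 93), (-15, 94), (-10, 94), (-5, 94), (0, 93), (5, 94), (10, 94), (15, 93), (20, 93), (25, 92), (30, 89), (35, 81), (40, 78), (45, 78), (50, 79), (55, 78), (60, 78), (75, 48), (80, 48)]
[(-50, 89), (-40, 91), (-35, 94), (-30, 93), (-25, 93), (-20, 94), (-15, 95), (-10, 95), (-5, 94), (0, 93), (5, 94), (10, 93), (15, 94), (20, 93), (25, 91), (30, 88), (35, 83), (40, 78), (45, 78), (50, 79), (55, 77), (60, 76), (65, 70), (70, 49), (75, 48), (80, 48)]
snare
[(-80, 48), (-75, 46), (-70, 66), (-65, 66), (-60, 66), (-55, 65), (-50, 64), (-45, 64), (-40, 65), (-35, 65), (-30, 65), (-25, 64), (-20, 65), (-15, 65), (-10, 65), (-5, 65), (0, 65), (5, 65), (10, 66), (15, 65), (20, 65), (25, 66), (30, 66), (35, 66), (40, 67)]
[(-65, 67), (-60, 67), (-50, 65), (-45, 66), (-40, 65), (-35, 64), (-30, 65), (-20, 66), (-15, 67), (-10, 66), (-5, 67), (0, 65), (5, 66), (10, 65), (15, 66), (20, 67), (25, 67), (30, 67), (35, 67), (40, 67), (45, 68), (50, 66), (55, 
[... 767 characters left out ...]
(-60, 48), (-55, 48), (-50, 48), (-45, 48), (-40, 68), (-35, 68), (-30, 68), (-25, 68), (-20, 68), (-15, 75), (-10, 76), (-5, 76), (0, 76), (5, 76), (10, 76), (15, 76), (20, 76), (25, 76), (30, 74), (35, 71), (40, 36), (45, 47), (50, 48), (55, 48), (60, 48), (65, 48), (70, 48), (75, 48), (80, 48)]
[(-75, 49), (-70, 48), (-65, 49), (-35, 69), (-30, 68), (-25, 67), (-10, 75), (-5, 75), (0, 75), (5, 75), (10, 75), (15, 75), (20, 76), (25, 75), (30, 74), (35, 71), (40, 65), (45, 48), (50, 47), (55, 48), (60, 47), (65, 48), (70, 48), (75, 48), (80, 48)]
vocal (array([486.6, 320.3]), array([163.7,  40.7]), -87.6, 'zmax 50.7')
shaker (array([390. , 319.5]), array([142.7,  39.6]), 78.6, 'zmax 47.1')
```

View pics/w10.png

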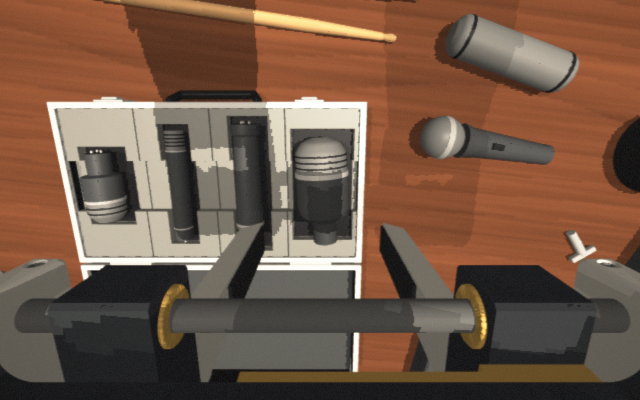

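All four mics lie flat in their pockets: tom (105,185), pencil (178,185), snare (248,175) and kick (320,190). The vocal mic and shaker have not moved. I hand in.

```bash
python3 -c "
from station import ctrl
print(ctrl.hand_in())"
```

```text
the job is handed in; nothing more can be done
None
```

The job is handed in at about 37 s: the last pictures show all four drum mics flat in their own pockets, with the vocal mic and shaker where they lay; the hand-in gave no verdict.

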